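Back the guide fence off by five clicks

TASK

Turn the black click knob of the green guide clockwise to close the sliding fence until it firmly nips the block that lies in the guide and the knob will take no further full click; let go there, it springs back to the last full click it took. From that click turn the knob back, counter-clockwise, by exactly five clicks, so that there is finger room to lift the block out later, and leave the block lying in the guide.

Things in the scene. Friction and masses are not known exactly. Their poses are not given: they have to be found in the camera images.
- guide: Green bench guide fixed to the bench, 260 mm long (x), 174 mm wide (y). Origin on the bench under its middle; x points from the knob to the fixed fence, z up. Gear housing with the knob: 90 x 100 mm, 50 mm high, centred at x = -95 mm. Two rails, 10 mm high, run along x at y = +-76 mm; the block lies between them on the bench itself.
- fixed_face (a point): Middle of the upper edge of the fixed fence's inner face (45 mm above the bench), at x = +95 mm in the guide; axes parallel to the guide's. Closing, the sliding fence first pushes the block lightly for some millimetres up to this face; only then is it nipped.
- fence: Aluminium sliding fence, 16 mm thick, 168 mm long (y), from 12 to 46 mm above the bench. Origin at bench height in the plane of its face towards the block; axes parallel to the guide's. Driven by the knob, 4 mm a click. Clear of the block at the start. The exact widths of the blocks are not given: where it meets the block has to be felt.
- knob_top (a point): Centre of the top face of the black round knob, 90 mm above the bench. The knob is an upright knurled cylinder 52 mm in diameter and 34 mm tall (56 to 90 mm above the bench); it turns about its vertical axis without end and can be gripped across any diameter. Clockwise from above closes the fence (moves it to the guide's +x), counter-clockwise opens it.
- click_scale (a point): Centre of the dial plate under the knob, 52 mm above the bench. 18 clicks a turn, 20 degrees each. A click takes about 0.17 N m to pass; let go between two clicks, the knob springs to the nearer. The block is met 3 to 7 full clicks from the start, in the first half of the next: the torque then climbs well past 0.3 N m and, let go, the knob springs back to the last full click.
- sanding_block: Cork sanding block wrapped in brown abrasive paper, 60 to 70 mm (x) by 116 mm (y) by 34 mm high, loose; origin at the centre of its underside. Either this or the wooden block lies in the guide between the two fences; the other one lies on the bench beside the guide and is not needed.
- wood_block: Pale softwood offcut, 55 to 65 mm (x) by 56 mm (y) by 25 mm high, loose; origin at the centre of its underside. Either this or the sanding block lies in the guide between the two fences; the other one lies on the bench beside the guide and is not needed.

How it is judged:
On the way:
1. the fence nips the block in the guide (pressed with more than 12 N) ((contact force between fence and sanding_block above 12 N or contact force between fence and wood_block above 12 N)), for 0.1 s.
At the end, for the whole second after the job is handed in: The fence is at rest exactly five clicks (20 mm, within 1.4 mm) back from the last full click at which it could stand before the block stopped it, and the block still lies flat in the guide, between the fences and the rails, at rest (((x of sanding_block in the frame of guide between 0.035 and 0.068 m and y of sanding_block in the frame of guide between -0.045 and 0.045 m and height (world z) of sanding_block below 0.006 m and x of fence in the frame of guide between 0.0075 and 0.0103 m) or (x of wood_block in the frame of guide between 0.035 and 0.068 m and y of wood_block in the frame of guide between -0.045 and 0.045 m and height (world z) of wood_block below 0.006 m and x of fence in the frame of guide between 0.0115 and 0.0143 m)) and linear speed of fence below 0.003 m/s and linear speed of each of sanding_block, wood_block below 0.01 m/s); the robot touches nothing.
It also fails if it takes over 51 s, if anything falls off the work surface, if the arm or the gripper's body presses on something with over 40 N, if the wrist force passes 120 N, or if a joint passes its speed limit or range.

ROBOT

A 7-joint arm with a two-finger parallel gripper is mounted at the origin on a cart in front of the work surface, level with it; the furniture and walls round the work are solid. World frame = base frame: x ahead of the robot, y to its left, z up, the work surface at z = 0. Lengths are in m, angles in rad, forces in N, time in s.
With the tool pointing down it reaches from about 0.425 to 0.925 m from the base axis. Payload 6.8 kg.
Tool frame: the origin (TCP) lies between the finger pads; the fingertips stand r.tcp_to_tips ahead of it and the grasp point (between the pads) lies 3 mm ahead of it (r.tcp_to_tips is the distance from the TCP to the fingertips, in m); z points along the fingers, y is the line along which they close (so a half turn about z gives the same grasp; the last joint's range is limited). The gripper opens to 85 mm and grips with 20 to 120 N. Pads are 22 mm wide; open, the fingers measure 114 mm over their backs; the gripper's body (76 mm by 85 mm) begins 54 mm behind the grasp point. The pads swing forward as they close: fully open they stand 13 mm farther back than shut.
Start: joints at [-1.285, 0.477, 0.022, 1.555, -0.011, 1.109, -0.083], TCP at [0.259, 0.623, 0.253] pointing down, gripper open.
Joint ranges: [-2.96, 2.96], [-0.34, 2.1], [-1.41, 1.46], [0.24, 2.44], [-1.37, 4.51], [0.17, 1.92], [-2.96, 2.96]. Speed limits (rad/s): [2.39, 2.39, 3.14, 3.14, 3.14, 3.14, 3.14].

INTERFACE

Orientations are given as a rotation vector (axis times angle).
In Python, from bench import r gives the robot as it stands. The module is installed in compiled form; this text tells all that it offers.
- The arm moves only by the tool step_arm, never from a script. Its argument "moves" is a list of rows, each an object of numbers: "rx", "ry", "rz": the turn, a rotation vector about the tool's x, y, z in degrees; "dx", "dy", "dz": the shift along the tool's x, y, z in mm; "gripper": the opening, from -1 (shut) to 1 (fully open). In form: [{"rx": .., "ry": .., "rz": .., "dx": .., "dy": .., "dz": .., "gripper": ..}, ...]. A call has 1 to 20 rows; each row shifts and turns the commanded pose from where the row before left it, along the tool's axes as they then stand; what a row does not reach is not made up. A row lasts 1/8 s, in which the tool goes at most 62.5 mm and 10.7 degrees, less where a joint would pass 70% of its speed; a pose out of reach is approached as far as the arm can. A call is refused whole if a number of a shift passes 62.5 or a number of a turn 10.7, either way. A call with a gripper value outside its range is refused whole. The fingers move at their own pace and stop on an object; "grip_force" is the grip in N (left out, the last holds). Time passes only in rows, so rows that do not move let the fingers close. It gives the time, the measured TCP pose, the force, the opening and the grip force at its end, in the units of the state.
- r.get_obs(): the state, without advancing time (a new reading comes with each control period).
- r.grab_frame(name): name is "scene" or "top" or "wrist"; returns the picture (400x640x3 uint8, blue, green, red); there is no depth.
- r.camera_info(name): a dict with "mtx" (3x3 intrinsics, pixels), "D" ([k1, k2, p1, p2, k3] as OpenCV has them; the pictures are not rectified), "rvec" (rotation vector, rad) and "tvec" (3), from world to camera coordinates, as OpenCV has them. Camera axes: x right, y down, z forward; pixel columns grow to the right and rows downward; lengths in m; the calibration is good to about 2 mm. A picture is of the moment at which its call begins: read the wrist's pose just before it. camera_info takes no time and is no camera call; for the wrist camera it gives the pose at the moment of the call.
- r.hand_in(): hands the job in; it is judged then, once.
The state is a dict: "clock": time; "joints": joint angles; "qvel": joint speeds; "tau": joint torques, N m; "tcp_pos": TCP position; "orientation": TCP orientation; "contact_force": force on the tool from outside, world axes, zero at the start; "moment": the same for the moment, N m; "grip_width": finger opening in m; "gripper_force": force on a finger pad.
Only numpy, scipy, OpenCV 4.12 (cv2) and the standard library are available. Lean on these libraries where they do the work, as an engineer would, in place of code of your own. Each camera call takes 0.05 s, during which the arm holds its last target. There are 200 camera calls.

## Working session

There is one attempt and no reset: what is moved stays moved. The work goes in short steps, Python scripts to look and compute and a tool call to move; the robot and the scene stay as the last step left them, time stands still between calls to the robot, and variables do not carry over. Pictures are saved under pics/ and viewed, at most 10 in all, crops included, and the job is handed in when it is done.

Besides the shell and the picture viewer there is one more tool, called after "Call:" as name(argument=value, ...), one argument or row to a line, values as JSON. step_arm: Moves the arm, as the interface text tells. Its arguments: {"type":"object","properties":{"moves":{"type":"array","items":{"type":"object","properties":{"rx":{"type":"number"},"ry":{"type":"number"},"rz":{"type":"number"},"dx":{"type":"number"},"dy":{"type":"number"},"dz":{"type":"number"},"gripper":{"type":"number"}}}},"grip_force":{"type":"number"}},"required":["moves"]}

```bash
mkdir -p pics; python3 - <<'E'
from bench import r
import cv2
o=r.get_obs();print({k:o[k] for k in('clock','tcp_pos','orientation','contact_force','moment','grip_width')},r.tcp_to_tips)
for n in('top','scene'):cv2.imwrite(f'pics/{n}0.png',r.grab_frame(n))
print(r.camera_info('top'))
E
```

```text
{'clock': 0.0, 'tcp_pos': array([0.25874946, 0.6228242 , 0.25232361]), 'orientation': array([-6.14391171e-01, -3.08066104e+00,  2.90369900e-03]), 'contact_force': array([-0.6205179 ,  0.20762965,  0.49071373]), 'moment': array([-0.02865197,  0.03908848, -0.00330661]), 'grip_width': 0.08527759046391181} 0.022
{'mtx': array([[384.67244934,   0.        , 319.46140085],
       [  0.        , 384.67244934, 199.37510213],
       [  0.        ,   0.        ,   1.        ]]), 'D': array([-0.05033835,  0.        ,  0.        ,  0.        ,  0.        ]), 'rvec': array([ 2.13030885, -2.08429188,  0.21247088]), 'tvec': array([0.33896158, 0.61750667, 0.80486941])}
```

View pics/top0.png

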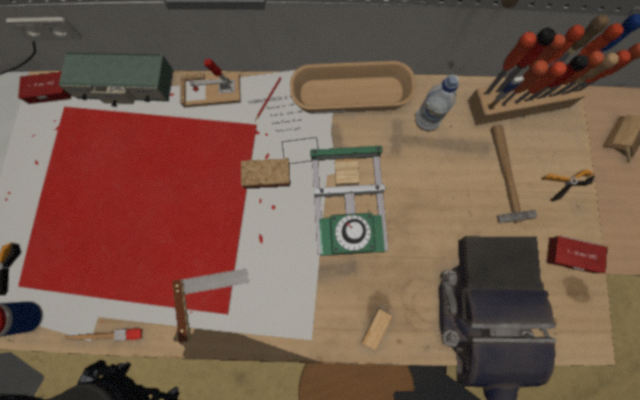

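View pics/scene0.png

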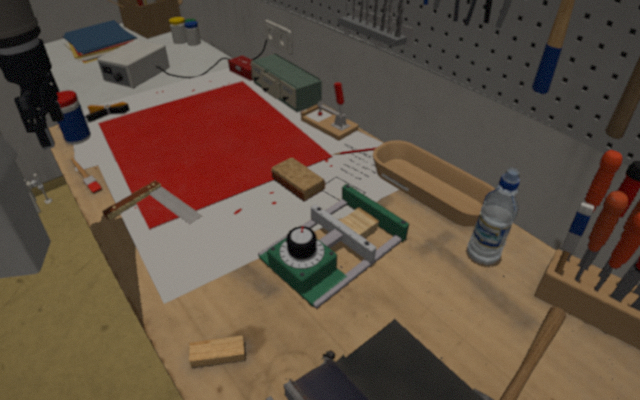

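The wood block lies in the guide, with its centre near (347,172) in the top picture. The knob is near (353,231) and the fixed fence near (347,153). Next I'll enlarge a crop.

```bash
cat > h.py <<'E'
import cv2,numpy as np
from bench import r
def px2w(n,uv,z):
    c=r.camera_info(n);R=cv2.Rodrigues(c['rvec'])[0]
    p=cv2.undistortPoints(np.array([[uv]],float),c['mtx'],c['D'])[0,0]
    d=R.T@np.array([*p,1]);o=-R.T@c['tvec'].ravel()
    return o+d*(z-o[2])/d[2]
def w2px(n,P):
    c=r.camera_info(n);return cv2.projectPoints(np.array([P],float),c['rvec'],c['tvec'],c['mtx'],c['D'])[0].ravel()
E
python3 - <<'E'
from h import *
im=cv2.imread('pics/top0.png')
cv2.imwrite('pics/crop1.png',cv2.resize(im[140:260,290:410],None,fx=5,fy=5,interpolation=cv2.INTER_CUBIC))
print(px2w('top',(353,231),.09),px2w('top',(347,151),.045))
E
```

```text
[0.53649053 0.27803305 0.09      ] [0.73366343 0.28959078 0.045     ]
```

View pics/crop1.png

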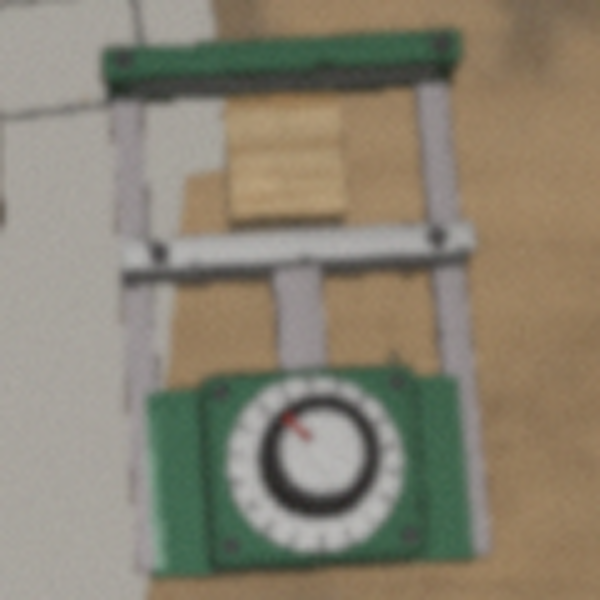

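```bash
python3 - <<'E'
from h import *
f=lambda a,b:(290+(a+.5)/5-.5,140+(b+.5)/5-.5)
D=px2w('top',f(316,464),.052);print('dial',D)
K=px2w('top',f(320,455),.09);print('knob',K)
L=px2w('top',f(103,82),.045);Rr=px2w('top',f(460,60),.045)
print('fixed back/inner edge ends',px2w('top',f(106,80),.045),px2w('top',f(460,62),.045))
c=r.camera_info('top');print('cam',-cv2.Rodrigues(c['rvec'])[0].T@c['tvec'])
a=np.linspace(0,2*np.pi,72)
for ctr in (D[:2],K[:2]):
  for z,rad in((.09,.026),(.056,.026)):
    P=np.array([w2px('top',(ctr[0]+rad*np.cos(t),ctr[1]+rad*np.sin(t),z)) for t in a])
    q=(P+.5-[290,140])*5-.5;print(ctr,z,q.min(0),q.max(0))
print('block',px2w('top',f(228,219),.025),px2w('top',f(345,215),.025),px2w('top',f(225,103),.025))
print('fence face',px2w('top',f(125,243),.046),px2w('top',f(470,225),.046))
o=r.get_obs();print(cv2.Rodrigues(o['orientation'])[0].round(3))
E
```

```text
dial [0.53822568 0.27547629 0.052     ]
knob [0.5373876  0.27673983 0.09      ]
fixed back/inner edge ends [0.72036954 0.3755762  0.045     ] [0.73296608 0.20706827 0.045     ]
cam [0.42920612 0.34320899 0.91761316]
[0.53822568 0.27547629] 0.09 [262.83616104 393.76268455] [382.99843424 513.23420077]
[0.53822568 0.27547629] 0.056 [258.91901908 405.7417638 ] [374.46071682 520.729063  ]
[0.5373876  0.27673983] 0.09 [259.8940428  395.60466149] [380.08163659 515.12232977]
[0.5373876  0.27673983] 0.056 [256.08932921 407.51551701] [371.65422046 522.54530747]
block [0.65850642 0.31602339 0.025     ] [0.66167242 0.26003018 0.025     ] [0.71653051 0.31827242 0.025     ]
fence face [0.6405622  0.36450571 0.046     ] [0.65263791 0.20353584 0.046     ]
[[-0.923  0.384 -0.001]
 [ 0.384  0.923 -0.002]
 [-0.    -0.002 -1.   ]]
```

Call:
step_arm(
  moves=[
    {"dx": -30, "dy": -16},
    {"dx": -30, "dy": -16},
    {"dx": -30, "dy": -16},
    {"dx": -30, "dy": -16},
    {"dx": -30, "dy": -16},
    {"dx": -30, "dy": -16},
    {"dx": -30, "dy": -17},
    {"dx": -30, "dy": -17},
    {"dx": -30, "dy": -17},
    {"dx": -30, "dy": -17},
    {"dx": -30, "dy": -17},
    {"dx": -30, "dy": -16},
    {"dx": -30, "dy": -16},
    {"rz": -10},
    {"rz": -10},
  ],
)

```text
invalid input at $.moves[0]: expected keys rx, ry, rz, dx, dy, dz, gripper
```

```bash
python3 - <<'E'
from h import *
o=r.get_obs();print(o['clock'],o['joints'].round(3),o['tcp_pos'],cv2.Rodrigues(o['orientation'])[0].round(3).tolist(),o['moment'],o['contact_force'])
E
```

```text
0.1 [-1.285  0.478  0.022  1.556 -0.011  1.109 -0.083] [0.25883124 0.62286391 0.25239054] [[-0.923, 0.384, -0.001], [0.384, 0.923, -0.002], [-0.0, -0.002, -1.0]] [ 2.06659451e-02 -8.27459329e-05  1.70912836e-02] [-0.04803641 -0.01978314 -0.45485146]
```

All keys are required.

Call:
step_arm(
  moves=[
    {"rx": 0, "ry": 0, "rz": 0, "dx": -30, "dy": -16, "dz": 0, "gripper": 1},
    {"rx": 0, "ry": 0, "rz": 0, "dx": -30, "dy": -16, "dz": 0, "gripper": 1},
    {"rx": 0, "ry": 0, "rz": 0, "dx": -30, "dy": -16, "dz": 0, "gripper": 1},
    {"rx": 0, "ry": 0, "rz": 0, "dx": -30, "dy": -16, "dz": 0, "gripper": 1},
    {"rx": 0, "ry": 0, "rz": 0, "dx": -30, "dy": -16, "dz": 0, "gripper": 1},
    {"rx": 0, "ry": 0, "rz": 0, "dx": -30, "dy": -16, "dz": 0, "gripper": 1},
    {"rx": 0, "ry": 0, "rz": 0, "dx": -30, "dy": -17, "dz": 0, "gripper": 1},
    {"rx": 0, "ry": 0, "rz": 0, "dx": -30, "dy": -17, "dz": 0, "gripper": 1},
    {"rx": 0, "ry": 0, "rz": 0, "dx": -30, "dy": -17, "dz": 0, "gripper": 1},
    {"rx": 0, "ry": 0, "rz": 0, "dx": -30, "dy": -17, "dz": 0, "gripper": 1},
    {"rx": 0, "ry": 0, "rz": 0, "dx": -30, "dy": -17, "dz": 0, "gripper": 1},
    {"rx": 0, "ry": 0, "rz": 0, "dx": -30, "dy": -16, "dz": 0, "gripper": 1},
    {"rx": 0, "ry": 0, "rz": 0, "dx": -30, "dy": -16, "dz": 0, "gripper": 1},
    {"rx": 0, "ry": 0, "rz": -10, "dx": 0, "dy": 0, "dz": 0, "gripper": 1},
    {"rx": 0, "ry": 0, "rz": -10, "dx": 0, "dy": 0, "dz": 0, "gripper": 1},
  ],
)

```text
clock: 1.98
tcp_pos: [0.5375, 0.2763, 0.2528]
orientation: [-0.063, -3.14, 0.001]
contact_force: [0.1, -0.0, 0.1]
grip_width: 0.0857
gripper_force: 0.0
```

```bash
python3 - <<'E'
from h import *
o=r.get_obs();print(o['clock'],o['joints'].round(3),o['tcp_pos'],cv2.Rodrigues(o['orientation'])[0].round(3).tolist(),o['moment'],o['contact_force'])
E
```

```text
1.975 [-0.646  0.362  0.088  1.736 -0.036  1.046  0.985] [0.53745977 0.27627984 0.25277912] [[-0.999, 0.04, -0.001], [0.04, 0.999, -0.001], [0.001, -0.001, -1.0]] [-0.04194222 -0.03401139 -0.04822894] [ 0.0709056  -0.03665456  0.05423551]
```

Call:
step_arm(
  moves=[
    {"rx": 0, "ry": 0, "rz": 0, "dx": 0, "dy": 0, "dz": 40, "gripper": 1},
    {"rx": 0, "ry": 0, "rz": 0, "dx": 0, "dy": 0, "dz": 22.8, "gripper": 1},
    {"rx": 0, "ry": 0, "rz": 0, "dx": 0, "dy": 0, "dz": 0, "gripper": 1},
  ],
)

```text
clock: 2.35
tcp_pos: [0.536, 0.2762, 0.1884]
orientation: [-0.07, -3.137, 0.004]
contact_force: [0.1, -0.1, 0.3]
grip_width: 0.0854
gripper_force: 0.0
```

```bash
python3 - <<'E'
from h import *
o=r.get_obs();print(o['clock'],o['tcp_pos'])
print(w2px('wrist',(.5375,.2763,.09)),w2px('wrist',(.5375+.026,.2763,.09)),w2px('wrist',(.5375,.2763+.026,.09)))
im=r.grab_frame('wrist');cv2.imwrite('pics/w1.png',im)
E
```

```text
2.35 [0.53601183 0.27620658 0.18841688]
[324.34430476 214.49129149] [325.97260452 248.50167156] [361.77165463 212.88097429]
```

View pics/w1.png

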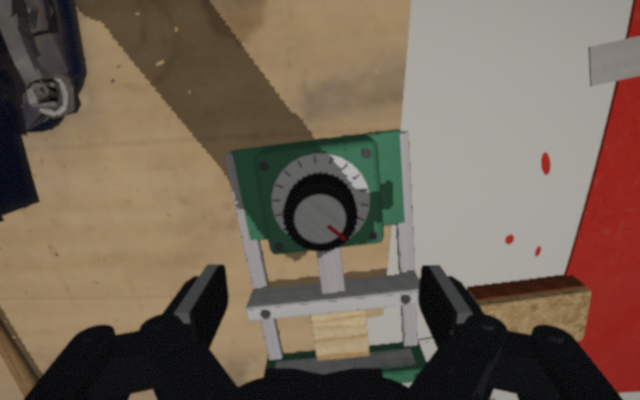

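Knob top is at about (320,215) against a prediction of (324,214.5), so it lies about 2 mm toward -y. I'll correct for that and descend.

Call:
step_arm(
  moves=[
    {"rx": 0, "ry": 0, "rz": 0, "dx": 0, "dy": -1.8, "dz": 30, "gripper": 1},
    {"rx": 0, "ry": 0, "rz": 0, "dx": 0, "dy": 0, "dz": 40, "gripper": 1},
    {"rx": 0, "ry": 0, "rz": 0, "dx": 0, "dy": 0, "dz": 25, "gripper": 1},
    {"rx": 0, "ry": 0, "rz": 0, "dx": 0, "dy": 0, "dz": 15, "gripper": 1},
    {"rx": 0, "ry": 0, "rz": 0, "dx": 0, "dy": 0, "dz": 0, "gripper": 1},
    {"rx": 0, "ry": 0, "rz": 0, "dx": 0, "dy": 0, "dz": 0, "gripper": 1},
  ],
)

```text
clock: 3.15
tcp_pos: [0.5383, 0.2757, 0.0819]
orientation: [0.07, 3.139, 0.002]
contact_force: [-0.5, -0.4, -0.2]
grip_width: 0.0854
gripper_force: 0.0
```

Call:
step_arm(
  grip_force=40,
  moves=[
    {"rx": 0, "ry": 0, "rz": 0, "dx": 0, "dy": 0, "dz": 0, "gripper": -1},
    {"rx": 0, "ry": 0, "rz": 0, "dx": 0, "dy": 0, "dz": 0, "gripper": -1},
    {"rx": 0, "ry": 0, "rz": 0, "dx": 0, "dy": 0, "dz": 0, "gripper": -1},
    {"rx": 0, "ry": 0, "rz": 0, "dx": 0, "dy": 0, "dz": 0, "gripper": -1},
    {"rx": 0, "ry": 0, "rz": 0, "dx": 0, "dy": 0, "dz": 0, "gripper": -1},
    {"rx": 0, "ry": 0, "rz": 0, "dx": 0, "dy": 0, "dz": 0, "gripper": -1},
  ],
)

```text
clock: 3.9
tcp_pos: [0.5377, 0.2738, 0.0817]
orientation: [0.072, 3.141, -0.002]
contact_force: [-2.2, -4.1, 8.3]
grip_width: 0.0508
gripper_force: 40.6
```

```bash
cat > s.py <<'E'
from h import *
o=r.get_obs();R=cv2.Rodrigues(o['orientation'])[0]
# clockwise yaw of tool from above, deg
print('t',round(o['clock'],2),'cw',round(np.degrees(np.arctan2(-R[1,1],R[0,1]))+90,2),'tcp',o['tcp_pos'].round(4),'F',o['contact_force'].round(1),'M',o['moment'].round(3),'w',o['grip_width'].round(4),'gf',o['gripper_force'],'j7',o['joints'][6].round(3),'tau7',o['tau'][6].round(3))
E
python3 s.py
```

```text
Traceback (most recent call last):
  File "s.py", line 4, in <module>
    print('t',round(o['clock'],2),'cw',round(np.degrees(np.arctan2(-R[1,1],R[0,1]))+90,2),'tcp',o['tcp_pos'].round(4),'F',o['contact_force'].round(1),'M',o['moment'].round(3),'w',o['grip_width'].round(4),'gf',o['gripper_force'],'j7',o['joints'][6].round(3),'tau7',o['tau'][6].round(3))
                                                                                                                                                                                   ^^^^^^^^^^^^^^^^^^^^^
AttributeError: 'float' object has no attribute 'round'
```

```bash
sed -i "s/o\['grip_width'\].round(4)/round(o['grip_width'],4)/" s.py; python3 s.py
```

```text
t 3.9 cw 2.64 tcp [0.5377 0.2738 0.0817] F [-2.2 -4.1  8.3] M [-0.963  0.511 -0.088] w 0.0508 gf 40.63883900642395 j7 0.997 tau7 0.072
```

Call:
step_arm(
  moves=[
    {"rx": 0, "ry": 0, "rz": 5, "dx": 0, "dy": 0, "dz": 0, "gripper": -1},
    {"rx": 0, "ry": 0, "rz": 0, "dx": 0, "dy": 0, "dz": 0, "gripper": -1},
  ],
)

```text
clock: 4.15
tcp_pos: [0.5377, 0.2739, 0.0816]
orientation: [0.21, 3.134, -0.002]
contact_force: [-2.1, -4.5, 9.1]
grip_width: 0.0509
gripper_force: 40.9
```

```bash
python3 s.py
```

```text
t 4.15 cw 7.66 tcp [0.5377 0.2739 0.0816] F [-2.1 -4.5  9.1] M [-1.014  0.505  0.077] w 0.0509 gf 40.90101420879364 j7 0.926 tau7 -0.363
```

Call:
step_arm(
  moves=[
    {"rx": 0, "ry": 0, "rz": 5, "dx": 0, "dy": 0, "dz": 0, "gripper": -1},
    {"rx": 0, "ry": 0, "rz": 5, "dx": 0, "dy": 0, "dz": 0, "gripper": -1},
    {"rx": 0, "ry": 0, "rz": 5, "dx": 0, "dy": 0, "dz": 0, "gripper": -1},
    {"rx": 0, "ry": 0, "rz": 5, "dx": 0, "dy": 0, "dz": 0, "gripper": -1},
    {"rx": 0, "ry": 0, "rz": 5, "dx": 0, "dy": 0, "dz": 0, "gripper": -1},
    {"rx": 0, "ry": 0, "rz": 5, "dx": 0, "dy": 0, "dz": 0, "gripper": -1},
    {"rx": 0, "ry": 0, "rz": 5, "dx": 0, "dy": 0, "dz": 0, "gripper": -1},
    {"rx": 0, "ry": 0, "rz": 0, "dx": 0, "dy": 0, "dz": 0, "gripper": -1},
    {"rx": 0, "ry": 0, "rz": 0, "dx": 0, "dy": 0, "dz": 0, "gripper": -1},
  ],
)

```text
clock: 5.28
tcp_pos: [0.538, 0.2746, 0.0817]
orientation: [1.141, 2.926, 0.001]
contact_force: [-1.9, -2.8, 5.9]
grip_width: 0.051
gripper_force: 40.6
```

```bash
python3 s.py
```

```text
t 5.28 cw 42.62 tcp [0.538  0.2746 0.0817] F [-1.9 -2.8  5.9] M [-0.536  0.233 -0.138] w 0.051 gf 40.59931218624115 j7 0.434 tau7 0.111
```

Call:
step_arm(
  moves=[
    {"rx": 0, "ry": 0, "rz": 5, "dx": 0, "dy": 0, "dz": 0, "gripper": -1},
    {"rx": 0, "ry": 0, "rz": 5, "dx": 0, "dy": 0, "dz": 0, "gripper": -1},
    {"rx": 0, "ry": 0, "rz": 5, "dx": 0, "dy": 0, "dz": 0, "gripper": -1},
    {"rx": 0, "ry": 0, "rz": 5, "dx": 0, "dy": 0, "dz": 0, "gripper": -1},
    {"rx": 0, "ry": 0, "rz": 0, "dx": 0, "dy": 0, "dz": 0, "gripper": -1},
  ],
)

```text
clock: 5.9
tcp_pos: [0.5384, 0.2749, 0.0817]
orientation: [1.634, 2.682, 0.002]
contact_force: [0.5, -2.6, 6.2]
grip_width: 0.0513
gripper_force: 40.7
```

```bash
python3 s.py
```

```text
t 5.9 cw 62.72 tcp [0.5384 0.2749 0.0817] F [ 0.5 -2.6  6.2] M [-0.336  0.046 -0.176] w 0.0513 gf 40.70507347583771 j7 0.153 tau7 -0.005
```

Call:
step_arm(
  moves=[
    {"rx": 0, "ry": 0, "rz": 6, "dx": 0, "dy": 0, "dz": 0, "gripper": -1},
    {"rx": 0, "ry": 0, "rz": 0, "dx": 0, "dy": 0, "dz": 0, "gripper": -1},
  ],
)

```text
clock: 6.15
tcp_pos: [0.5385, 0.275, 0.0817]
orientation: [1.77, 2.593, 0.002]
contact_force: [1.2, -1.3, 5.4]
grip_width: 0.0508
gripper_force: 41.2
```

```bash
python3 s.py
```

```text
t 6.15 cw 68.64 tcp [0.5385 0.275  0.0817] F [ 1.2 -1.3  5.4] M [-0.401 -0.034  0.004] w 0.0508 gf 41.18715226650238 j7 0.071 tau7 -0.328
```

Call:
step_arm(
  moves=[
    {"rx": 0, "ry": 0, "rz": 4, "dx": 0, "dy": 0, "dz": 0, "gripper": -1},
    {"rx": 0, "ry": 0, "rz": 0, "dx": 0, "dy": 0, "dz": 0, "gripper": -1},
  ],
)

```text
clock: 6.4
tcp_pos: [0.5386, 0.275, 0.0817]
orientation: [1.859, 2.53, 0.003]
contact_force: [1.4, -2.0, 5.4]
grip_width: 0.0509
gripper_force: 41.1
```

```bash
python3 s.py
```

```text
t 6.4 cw 72.62 tcp [0.5386 0.275  0.0817] F [ 1.4 -2.   5.4] M [-0.454 -0.038  0.01 ] w 0.0509 gf 41.103283166885376 j7 0.016 tau7 -0.252
```

Call:
step_arm(
  moves=[
    {"rx": 0, "ry": 0, "rz": 5, "dx": 0, "dy": 0, "dz": 0, "gripper": -1},
    {"rx": 0, "ry": 0, "rz": 5, "dx": 0, "dy": 0, "dz": 0, "gripper": -1},
    {"rx": 0, "ry": 0, "rz": 0, "dx": 0, "dy": 0, "dz": 0, "gripper": -1},
  ],
)

```text
clock: 6.78
tcp_pos: [0.5388, 0.275, 0.0817]
orientation: [2.074, 2.358, 0.004]
contact_force: [0.8, -1.4, 5.8]
grip_width: 0.051
gripper_force: 41.2
```

```bash
python3 s.py
```

```text
t 6.78 cw 82.68 tcp [0.5388 0.275  0.0817] F [ 0.8 -1.4  5.8] M [-0.34  -0.23  -0.163] w 0.051 gf 41.17289185523987 j7 -0.123 tau7 -0.112
```

Call:
step_arm(
  moves=[
    {"rx": 0, "ry": 0, "rz": 6, "dx": 0, "dy": 0, "dz": 0, "gripper": -1},
    {"rx": 0, "ry": 0, "rz": 0, "dx": 0, "dy": 0, "dz": 0, "gripper": -1},
  ],
)

```text
clock: 7.02
tcp_pos: [0.5389, 0.2751, 0.0817]
orientation: [2.193, 2.247, 0.004]
contact_force: [2.4, -1.9, 5.6]
grip_width: 0.0511
gripper_force: 41.3
```

```bash
python3 s.py
```

```text
t 7.03 cw 88.59 tcp [0.5389 0.2751 0.0817] F [ 2.4 -1.9  5.6] M [-0.388 -0.348  0.135] w 0.0511 gf 41.28480076789856 j7 -0.206 tau7 -0.445
```

Call:
step_arm(
  moves=[
    {"rx": 0, "ry": 0, "rz": 4, "dx": 0, "dy": 0, "dz": 0, "gripper": -1},
    {"rx": 0, "ry": 0, "rz": 0, "dx": 0, "dy": 0, "dz": 0, "gripper": -1},
  ],
)

```text
clock: 7.28
tcp_pos: [0.539, 0.2755, 0.0817]
orientation: [2.264, 2.174, 0.004]
contact_force: [2.9, -2.2, 4.7]
grip_width: 0.0512
gripper_force: 41.6
```

```bash
python3 s.py
```

```text
t 7.28 cw 92.32 tcp [0.539  0.2755 0.0817] F [ 2.9 -2.2  4.7] M [-0.332 -0.634  1.221] w 0.0512 gf 41.63819968700409 j7 -0.258 tau7 -1.495
```

The torque jumped to about 1.2 N m in the fifth click, so the block is nipped and the last full click is number 4. I'll hold, release, regrip and turn back 100°.

Call:
step_arm(
  moves=[
    {"rx": 0, "ry": 0, "rz": 0, "dx": 0, "dy": 0, "dz": 0, "gripper": -1},
    {"rx": 0, "ry": 0, "rz": 0, "dx": 0, "dy": 0, "dz": 0, "gripper": 1},
    {"rx": 0, "ry": 0, "rz": 0, "dx": 0, "dy": 0, "dz": 0, "gripper": 1},
    {"rx": 0, "ry": 0, "rz": 0, "dx": 0, "dy": 0, "dz": 0, "gripper": 1},
    {"rx": 0, "ry": 0, "rz": 0, "dx": 0, "dy": 0, "dz": 0, "gripper": 1},
  ],
)

```text
clock: 7.9
tcp_pos: [0.537, 0.2752, 0.0803]
orientation: [-2.27, -2.171, 0.001]
contact_force: [-0.6, 0.2, 0.6]
grip_width: 0.0855
gripper_force: 0.0
```

```bash
python3 s.py; python3 - <<'E'
from h import *
im=r.grab_frame('scene')[180:310,230:430]
a=cv2.imread('pics/scene0.png')[180:310,230:430]
cv2.imwrite('pics/c2.png',cv2.resize(np.hstack([a,im]),None,fx=2,fy=2,interpolation=cv2.INTER_CUBIC))
E
```

```text
t 7.9 cw 92.56 tcp [0.537  0.2752 0.0803] F [-0.6  0.2  0.6] M [ 0.025 -0.077  0.021] w 0.0855 gf 0.0 j7 -0.261 tau7 0.001
```

View pics/c2.png

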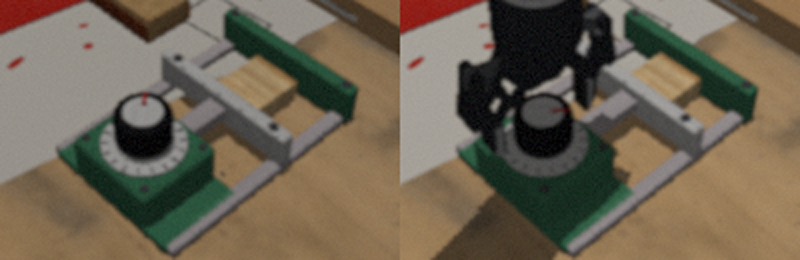

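The fence has closed on the block, and the knob's red mark turned about 80° clockwise (crop 145,97 to 560,108). Next, regrip and turn back 100°.

Call:
step_arm(
  moves=[
    {"rx": 0, "ry": 0, "rz": 0, "dx": 0, "dy": 0, "dz": 0, "gripper": -1},
    {"rx": 0, "ry": 0, "rz": 0, "dx": 0, "dy": 0, "dz": 0, "gripper": -1},
    {"rx": 0, "ry": 0, "rz": 0, "dx": 0, "dy": 0, "dz": 0, "gripper": -1},
    {"rx": 0, "ry": 0, "rz": 0, "dx": 0, "dy": 0, "dz": 0, "gripper": -1},
    {"rx": 0, "ry": 0, "rz": 0, "dx": 0, "dy": 0, "dz": 0, "gripper": -1},
    {"rx": 0, "ry": 0, "rz": 0, "dx": 0, "dy": 0, "dz": 0, "gripper": -1},
  ],
)

```text
clock: 8.7
tcp_pos: [0.539, 0.2752, 0.0813]
orientation: [2.27, 2.169, 0.005]
contact_force: [5.4, -0.2, 4.7]
grip_width: 0.0508
gripper_force: 41.9
```

```bash
python3 s.py
```

```text
t 8.7 cw 92.6 tcp [0.539  0.2752 0.0813] F [ 5.4 -0.2  4.7] M [-0.174 -1.2   -0.082] w 0.0508 gf 41.90059840679169 j7 -0.261 tau7 0.032
```

Call:
step_arm(
  moves=[
    {"rx": 0, "ry": 0, "rz": -5, "dx": 0, "dy": 0, "dz": 0, "gripper": -1},
    {"rx": 0, "ry": 0, "rz": -5, "dx": 0, "dy": 0, "dz": 0, "gripper": -1},
    {"rx": 0, "ry": 0, "rz": -5, "dx": 0, "dy": 0, "dz": 0, "gripper": -1},
    {"rx": 0, "ry": 0, "rz": -5, "dx": 0, "dy": 0, "dz": 0, "gripper": -1},
    {"rx": 0, "ry": 0, "rz": -5, "dx": 0, "dy": 0, "dz": 0, "gripper": -1},
    {"rx": 0, "ry": 0, "rz": -5, "dx": 0, "dy": 0, "dz": 0, "gripper": -1},
    {"rx": 0, "ry": 0, "rz": -5, "dx": 0, "dy": 0, "dz": 0, "gripper": -1},
    {"rx": 0, "ry": 0, "rz": -5, "dx": 0, "dy": 0, "dz": 0, "gripper": -1},
    {"rx": 0, "ry": 0, "rz": -5, "dx": 0, "dy": 0, "dz": 0, "gripper": -1},
    {"rx": 0, "ry": 0, "rz": -5, "dx": 0, "dy": 0, "dz": 0, "gripper": -1},
    {"rx": 0, "ry": 0, "rz": -5, "dx": 0, "dy": 0, "dz": 0, "gripper": -1},
    {"rx": 0, "ry": 0, "rz": -5, "dx": 0, "dy": 0, "dz": 0, "gripper": -1},
    {"rx": 0, "ry": 0, "rz": -5, "dx": 0, "dy": 0, "dz": 0, "gripper": -1},
    {"rx": 0, "ry": 0, "rz": -5, "dx": 0, "dy": 0, "dz": 0, "gripper": -1},
    {"rx": 0, "ry": 0, "rz": -5, "dx": 0, "dy": 0, "dz": 0, "gripper": -1},
    {"rx": 0, "ry": 0, "rz": -5, "dx": 0, "dy": 0, "dz": 0, "gripper": -1},
    {"rx": 0, "ry": 0, "rz": -5, "dx": 0, "dy": 0, "dz": 0, "gripper": -1},
    {"rx": 0, "ry": 0, "rz": -5, "dx": 0, "dy": 0, "dz": 0, "gripper": -1},
    {"rx": 0, "ry": 0, "rz": -5, "dx": 0, "dy": 0, "dz": 0, "gripper": -1},
    {"rx": 0, "ry": 0, "rz": -5, "dx": 0, "dy": 0, "dz": 0, "gripper": -1},
  ],
)

```text
clock: 11.2
tcp_pos: [0.5375, 0.2736, 0.0813]
orientation: [0.206, -3.134, 0.003]
contact_force: [0.5, -4.7, 11.0]
grip_width: 0.0507
gripper_force: 42.7
```

Call:
step_arm(
  moves=[
    {"rx": 0, "ry": 0, "rz": 0, "dx": 0, "dy": 0, "dz": 0, "gripper": -1},
    {"rx": 0, "ry": 0, "rz": 0, "dx": 0, "dy": 0, "dz": 0, "gripper": -1},
  ],
)

```text
clock: 11.45
tcp_pos: [0.5375, 0.2736, 0.0813]
orientation: [0.202, -3.134, 0.003]
contact_force: [-0.0, -5.7, 11.3]
grip_width: 0.0509
gripper_force: 42.7
```

```bash
python3 s.py
```

```text
t 11.45 cw -7.37 tcp [0.5375 0.2736 0.0813] F [-0.  -5.7 11.3] M [-0.958 -0.132 -0.01 ] w 0.0509 gf 42.720656991004944 j7 1.138 tau7 0.03
```

Turned exactly 100° with almost no residual torque. Now release and retreat.

Call:
step_arm(
  moves=[
    {"rx": 0, "ry": 0, "rz": 0, "dx": 0, "dy": 0, "dz": 0, "gripper": 1},
    {"rx": 0, "ry": 0, "rz": 0, "dx": 0, "dy": 0, "dz": 0, "gripper": 1},
    {"rx": 0, "ry": 0, "rz": 0, "dx": 0, "dy": 0, "dz": 0, "gripper": 1},
    {"rx": 0, "ry": 0, "rz": 0, "dx": 0, "dy": 0, "dz": 0, "gripper": 1},
    {"rx": 0, "ry": 0, "rz": 0, "dx": 0, "dy": 0, "dz": -15, "gripper": 1},
    {"rx": 0, "ry": 0, "rz": 0, "dx": 0, "dy": 0, "dz": -30, "gripper": 1},
    {"rx": 0, "ry": 0, "rz": 0, "dx": 0, "dy": 0, "dz": -40, "gripper": 1},
    {"rx": 0, "ry": 0, "rz": 0, "dx": 0, "dy": 0, "dz": -40, "gripper": 1},
    {"rx": 0, "ry": 0, "rz": 0, "dx": 40, "dy": 0, "dz": -20, "gripper": 1},
    {"rx": 0, "ry": 0, "rz": 0, "dx": 30, "dy": 20, "dz": 0, "gripper": 1},
    {"rx": 0, "ry": 0, "rz": 0, "dx": 20, "dy": 30, "dz": 0, "gripper": 1},
    {"rx": 0, "ry": 0, "rz": 0, "dx": 0, "dy": 40, "dz": 0, "gripper": 1},
    {"rx": 0, "ry": 0, "rz": 0, "dx": 0, "dy": 40, "dz": 0, "gripper": 1},
    {"rx": 0, "ry": 0, "rz": 0, "dx": 0, "dy": 40, "dz": 0, "gripper": 1},
    {"rx": 0, "ry": 0, "rz": 0, "dx": 0, "dy": 40, "dz": 0, "gripper": 1},
    {"rx": 0, "ry": 0, "rz": 0, "dx": 0, "dy": 0, "dz": 0, "gripper": 1},
    {"rx": 0, "ry": 0, "rz": 0, "dx": 0, "dy": 0, "dz": 0, "gripper": 1},
  ],
)

```text
clock: 13.58
tcp_pos: [0.4212, 0.471, 0.226]
orientation: [-0.203, 3.135, -0.001]
contact_force: [0.2, 0.2, -0.7]
grip_width: 0.085
gripper_force: 0.0
```

```bash
python3 s.py; python3 - <<'E'
from h import *
im=r.grab_frame('top')[140:260,290:400]
a=cv2.imread('pics/top0.png')[140:260,290:400]
cv2.imwrite('pics/c3.png',cv2.resize(np.hstack([a,im]),None,fx=3.6,fy=3.6,interpolation=cv2.INTER_CUBIC))
E
```

```text
t 13.57 cw -7.41 tcp [0.4212 0.471  0.226 ] F [ 0.2  0.2 -0.7] M [-0.051 -0.018  0.021] w 0.085 gf 0.0 j7 0.741 tau7 -0.009
```

View pics/c3.png

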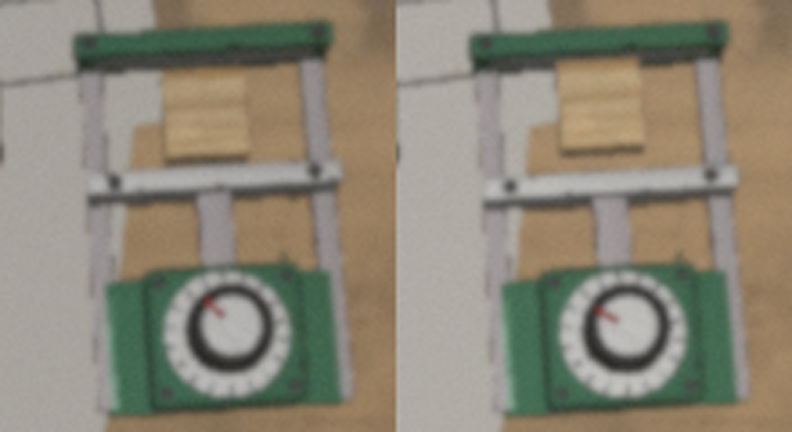

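The right half of the crop shows the fence and the knob mark exactly one click further open than at the start, as four clicks forward and five back should give. The block lies flat against the fixed fence.

```bash
python3 -c "
from bench import r
print(r.hand_in())"
```

```text
the job is handed in; nothing more can be done
None
```

Job handed in, result not reported back: the fence nipped the wood block after four full clicks, the knob was then turned back five clicks, and the block was left lying flat in the guide with the arm clear (about 13.6 s used).

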